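# Set the toaster to the third browning click and start it

### The arm

A 6-joint arm with a two-finger parallel gripper is mounted at the origin on a cart in front of the work surface, level with it; the furniture and walls round the work are solid. World frame = base frame: x ahead of the robot, y to its left, z up, the work surface at z = 0. Lengths are in m, angles in rad, forces in N, time in s.
With the tool pointing down it reaches from about 0.425 to 0.95 m from the base axis. Payload 3.5 kg.
Tool frame: the origin (TCP) lies at the very end of the fingers, on their centre line; the grasp point (between the pads) lies 19 mm behind it; z points along the fingers, y is the direction in which the jaws open and shut (so a half turn about z gives the same grasp; the last joint's range is limited). The gripper opens to 85 mm and grips with 20 to 120 N. Pads are 22 mm wide; open, the fingers measure 114 mm over their backs; the gripper's body (76 mm by 85 mm) begins 54 mm behind the grasp point. The pads swing forward as they close: fully open they stand 13 mm farther back than shut.
Start: joints at [1.138, 0.286, 1.577, -0, 1.279, -0.15], TCP at [0.188, 0.648, 0.231] pointing down, gripper open.
Joint ranges: [-2.77, 2.77], [-0.9, 2.22], [0.21, 2.48], [-1.53, 4.67], [0.24, 2.81], [-2.84, 2.84]. Speed limits (rad/s): [2.79, 2.79, 3.14, 3.14, 3.14, 3.14].

### API

Orientations are given as a unit quaternion [x, y, z, w].
In Python, from plant import get_state, read_camera, sign_off gives the robot as it stands.
- The arm moves only by the tool step_arm, never from a script. Its argument "targets" is a list that holds one entry, the list of rows, each a list of 5 numbers: the opening, from 0 (shut) to 1 (fully open), then the shift along the tool's x, y, z each as a share of 4 cm, from -1 to 1, then the turn about the tool's z as a share of 5 degrees, from -1 to 1. A call has 1 to 10 rows; each row shifts and turns the commanded pose from where the row before left it, along the tool's axes as they then stand; what a row does not reach is not made up. A row lasts 1/12 s, in which the tool goes at most 41.7 mm and 7.16 degrees, less where a joint would pass 70% of its speed; a pose out of reach is approached as far as the arm can. A call with a number of a shift or a turn outside -1 to 1 is refused whole. A call with a gripper value outside its range is refused whole. The fingers move at their own pace and stop on an object; "squeeze" is the grip in N (left out, the last holds). Time passes only in rows, so rows that do not move let the fingers close. It gives the time, the measured TCP pose, the force and the opening at its end, in the units of the state.
- get_state(): the state, without advancing time (a new reading comes with each control period).
- read_camera(name): name is "scene" or "side" or "wrist"; returns a dict with "pixels" (420x560x3 uint8, red, green, blue), "range_z" (420x560 float32, m along the optical axis (not along the pixel's ray), 0 where there is no reading), "mtx" (3x3 intrinsics, pixels), "rvec" (rotation vector, rad) and "tvec" (3), from world to camera coordinates, as OpenCV has them. Camera axes: x right, y down, z forward; pixel columns grow to the right and rows downward; lengths in m; the calibration is good to about 2 mm. A picture is of the moment at which its call begins.
- sign_off(): hands the job in, once; it reports no verdict.
The state is a dict: "time": time; "qpos": joint angles; "dq": joint speeds; "joint_efforts": joint torques, N m; "eef_pos": TCP position; "tcp_rot": TCP orientation; "contact_force": force on the tool from outside, world axes, zero at the start; "wrist_torque": the same for the moment, N m; "opening": opening from 0.0 (shut) to 1.0 (fully open).
Only numpy, scipy, OpenCV 4.12 (cv2) and the standard library are available. Lean on these libraries where they do the work, as an engineer would, in place of code of your own. Each camera call takes 0.05 s, during which the arm holds its last target.

### The job

Make medium toast. With the fingertips, push the toaster's browning tab back to the stop at its light end (smallest dot), then push it up to the third click from there, and after that press the lever on the toaster's front down until it catches. Only push, lightly: do not grip or force the tab, do not lift, tip or drag the toaster, and leave the jam jar, the mug and the plate where they are.

Things in the scene. Friction and masses are not known exactly. Their poses are not given: they have to be found in the camera images.
- toaster_mid (a point): centre, half-way up (92 mm above the worktop), of the two-slice toaster, 260 long x 170 wide x 185 mm high, loose on its feet, 2.7 to 3.5 kg (a sideways push at the top over about 10 N tips it). Axes: x along it from the control end (dark, facing the robot) to the back, y to its left, z up. Two slices of bread stand in the slots from 35 mm in front of the centre backwards, at first 30 mm above the top.
- deck_mid (a point): middle of the browning tab's travel, on the surface of the flat dark control deck on top of the toaster's front end, 185 mm above the worktop, 96 mm in front of the toaster's centre; same axes as the toaster. The deck is 82 mm deep (x) and 170 mm wide (y); the tab runs along y from +30 mm (light end) to -30 mm (dark end), with 40 mm or more of bare deck beyond it at either end.
- tab_top (a point): middle of the top of the browning tab, a light grey finger tab with an orange line, 12 mm wide along its travel, 24 mm across it, its top 19 mm above the deck and its underside 2 mm above it; it slides across the toaster, along the row of six white dots on the deck.
- browning_tab (a joint): tab travel in m: 0 at the light stop (toaster's left, smallest dot), growing to 0.060 at the dark stop (right, largest dot). Clicks hold it at 0, 0.012, 0.024, 0.036, 0.048, 0.060, one at each dot. The light stop itself is not counted, so the third click is 0.036, at the fourth dot. Leaving a click takes 3 to 5 N; half-way (6 mm on) the tab snaps by itself into the next.
- lever_top (a point): middle of the top of the black carriage lever, 46 mm wide x 16 mm thick, that sticks out 40 mm from the middle of the toaster's front end face; the point is 25 mm out from the face. Up, it is 160 mm above the worktop, 25 mm below the toaster's top; it moves straight down.
- carriage (a joint): travel of the carriage lever in m: 0 up, 0.042 fully down. A spring of 1 to 1.5 N pushes it up; near the bottom it meets a catch (felt from 0.030 on, about 6 N, passed at 0.036), goes down to 0.042 and stays there when let go. The bread goes down with it.
- jam_jar: glass jar with pink filling and a white lid, 73 mm across, 105 mm high, standing beside the toaster; the origin is the centre of its underside. Not to be disturbed.
- orange_mug: orange mug, 78 mm across with its handle 108 mm, 101 mm high, standing beside the toaster; the origin is the centre of its underside. Not to be disturbed.
- plate: white plate, 190 mm across, 18 mm high, standing ready to the left; the origin is the centre of its underside. Not to be disturbed.

How it is judged:
By the outcome, as a careful person would: the job done as asked, in the order asked, and still so for the second after the job is handed in, with the robot touching nothing.
It also fails if it takes over 64 s, if anything falls off the work surface, if the arm or the gripper's body presses on something with over 40 N, if the wrist force passes 120 N, or if a joint passes its speed limit or range.

## Working session

There is one attempt and no reset: what is moved stays moved. The work goes in short steps, Python scripts to look and compute and a tool call to move; the robot and the scene stay as the last step left them, time stands still between calls to the robot, and variables do not carry over. Pictures are saved under pics/ and viewed, and the job is handed in when it is done.

Besides the shell and the picture viewer there is one more tool, called after "Call:" by a JSON object that holds its "method" and its "body", one argument or row to a line. step_arm: Moves the arm, as the interface text tells. Shift numbers are shares of 4 cm and turn numbers shares of 5 degrees, none past 1 either way. Its arguments: {"type":"object","properties":{"targets":{"type":"array"},"squeeze":{"type":"number"}},"required":["targets"]}

```bash
ls; mkdir -p pics
python3 - <<'E'
from plant import get_state, read_camera
import cv2
s=get_state(); print(s)
for n in ["scene","side","wrist"]:
    c=read_camera(n); cv2.imwrite(f"pics/{n}0.png",c["pixels"][:,:,::-1])
    R=cv2.Rodrigues(c["rvec"])[0]; print(n,c["mtx"].tolist(),(-R.T@c["tvec"].ravel()), R[2])
E
```

```text
pics
{'time': 0.0, 'qpos': array([ 1.13798776e+00,  2.87204015e-01,  1.57819511e+00,  2.07581569e-05,
        1.27859036e+00, -1.50028163e-01]), 'dq': array([ 0.00202063, -0.00209346, -0.00082908, -0.00146493,  0.00101113,
        0.00240555]), 'joint_efforts': array([-3.13155106e-04, -4.05996358e+01, -2.92613804e+01, -1.73306858e-04,
        5.98330764e-03, -1.51523466e-06]), 'eef_pos': array([0.18804724, 0.64758784, 0.2299118 ]), 'tcp_rot': array([ 1.40922451e-01,  9.90019912e-01, -1.14503194e-03, -3.53834495e-04]), 'contact_force': array([ 0.50241873,  0.45749673, -0.16733737]), 'wrist_torque': array([-0.00816817, -0.06063151, -0.01411727]), 'opening': 0.9996301283141336}
scene [[416.7775911617111, 0.0, 281.0465430533917], [0.0, 416.7775911617111, 206.8400610698329], [0.0, 0.0, 1.0]] [-0.20174606 -0.34436557  0.76860084] [ 0.6781719   0.44296021 -0.58640356]
side [[394.58074840125204, 0.0, 274.2127227505298], [0.0, 394.58074840125204, 209.52685593471443], [0.0, 0.0, 1.0]] [ 0.56785125 -0.79209359  0.73956331] [-0.03705506  0.84495153 -0.53355771]
wrist [[371.1338249958975, 0.0, 279.72941986648897], [0.0, 371.1338249958975, 205.11211310378386], [0.0, 0.0, 1.0]] [0.11448711 0.66939596 0.37165145] [ 0.28618523 -0.08585653 -0.95432   ]
```

View pics/scene0.png

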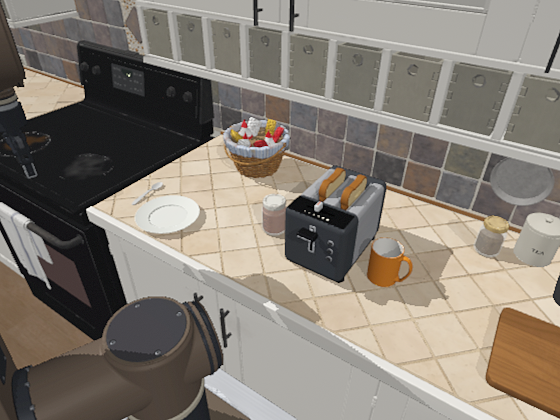

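View pics/side0.png

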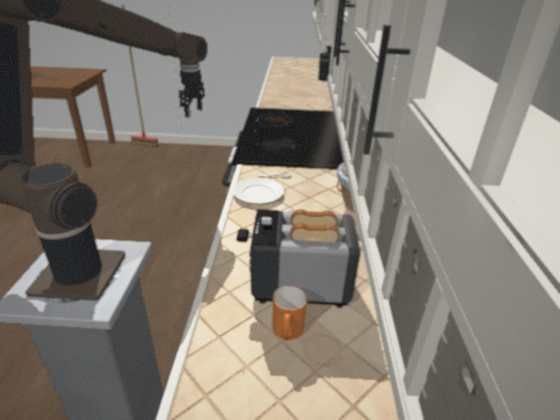

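View pics/wrist0.png

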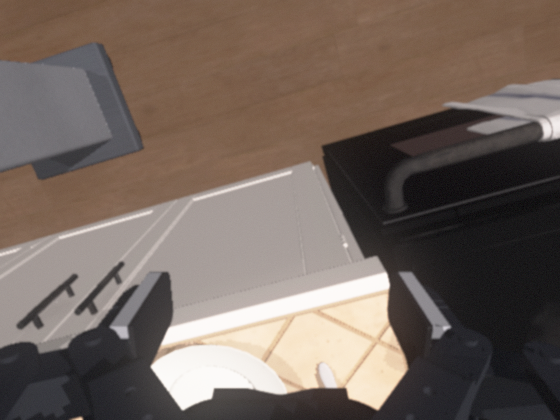

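The scene view shows the toaster at about (335,222), with the tab near (318,207) and the lever near (307,238). The jar is at (275,213) and the mug at (388,262). The side view shows the tab near (266,222). Next I'll zoom in and compute points.

```bash
cat > h.py <<'E'
from plant import get_state, read_camera
import cv2, numpy as np
def cam(n):
    c=read_camera(n); c["R"]=cv2.Rodrigues(c["rvec"])[0]; c["t"]=np.ravel(c["tvec"]); c["o"]=-c["R"].T@c["t"]; return c
def cloud(c):
    h,w=c["range_z"].shape; u,v=np.meshgrid(np.arange(w),np.arange(h)); K=c["mtx"]; z=c["range_z"]
    p=np.stack([(u-K[0,2])/K[0,0]*z,(v-K[1,2])/K[1,1]*z,z],-1)
    return (p-c["t"])@c["R"]
def onplane(c,u,v,z):
    K=c["mtx"]; d=c["R"].T@np.array([(u-K[0,2])/K[0,0],(v-K[1,2])/K[1,1],1]); return c["o"]+d*(z-c["o"][2])/d[2]
def crop(c,x0,y0,x1,y1,k,name):
    cv2.imwrite("pics/"+name,cv2.resize(c["pixels"][y0:y1,x0:x1,::-1],None,fx=k,fy=k,interpolation=cv2.INTER_CUBIC))
E
python3 - <<'E'
from h import *
a=cam("scene"); crop(a,260,160,420,280,5,"s1.png"); b=cam("side"); crop(b,230,190,370,310,5,"d1.png")
import pickle
for n,c in(("scene",a),("side",b)):
    P=cloud(c); ok=(c["range_z"]>0)
    m=ok&(abs(P[...,2]-0.185)<0.006)&(P[...,0]>.4)&(P[...,0]<1.0)&(abs(P[...,1])<.5)
    pts=P[m]; print(n,len(pts),pts.min(0),pts.max(0), np.median(pts[:,2]))
    r=cv2.minAreaRect((pts[:,:2]*1000).astype(np.float32)); print(r,cv2.boxPoints(r).tolist())
E
```

```text
scene 3614 [ 0.47811977 -0.44672091  0.17900456] [0.98930981 0.49952335 0.19099804] 0.18417810468436588
((733.6270141601562, 26.702972412109375), (946.2445678710938, 510.9949645996094), 89.92967987060547) [[477.549072265625, -446.1053771972656], [988.5435791015625, -446.7325134277344], [989.7049560546875, 499.5113220214844], [478.71044921875, 500.1384582519531]]
side 2395 [ 0.48367375 -0.07046128  0.17900132] [0.73560486 0.08948013 0.19098248] 0.18361353271484682
((609.746337890625, 9.710952758789062), (251.7265625, 158.58714294433594), 0.46274474263191223) [[483.24676513671875, 87.98542785644531], [484.52752685546875, -70.59654235839844], [736.2459106445312, -68.56352233886719], [734.9651489257812, 90.01844787597656]]
```

View pics/s1.png

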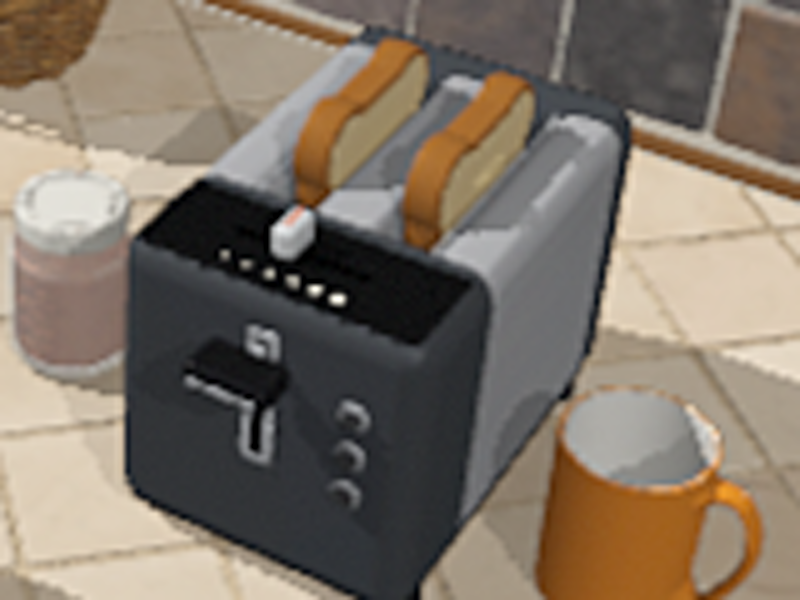

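View pics/d1.png

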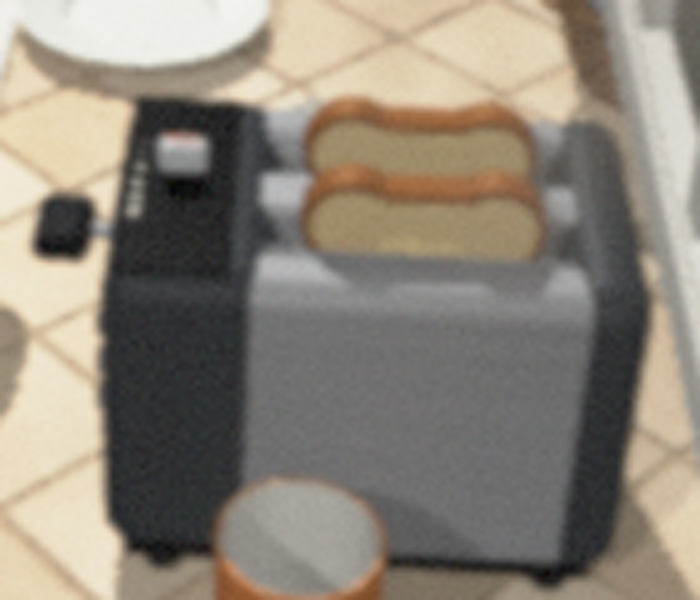

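Run:
```python
from h import *
for n in ("scene","side"):
    c=cam(n); P=cloud(c); g=c["pixels"].astype(int); ok=(c["range_z"]>0)
    reg=ok&(P[...,0]>.45)&(P[...,0]<.78)&(abs(P[...,1]-.01)<.12)
    pts=P[reg&(abs(P[...,2]-0.184)<0.004)]
    r=cv2.minAreaRect((pts[:,:2]*1000).astype(np.float32)); print(n,"top",r)
    # tab
    m=reg&(P[...,2]>.197)&(P[...,2]<.212)&(P[...,0]<.55)
    q=P[m]; v,u=np.nonzero(m); print("tab",len(q),q.mean(0),q.min(0),q.max(0),u.mean(),v.mean())
    bright=(g.min(-1)>130)
    reg2=(P[...,0]<.56)&(P[...,0]>.45)&(abs(P[...,1]-.01)<.1)&(P[...,2]>.17)&(P[...,2]<.22)
    k,l,st,ce=cv2.connectedComponentsWithStats((reg2&(g.min(-1)>90)).astype(np.uint8))
    for i in range(1,k):
        if st[i,4]<600: print("blob",st[i].tolist(),ce[i].round(1),onplane(c,*ce[i],.185).round(4),onplane(c,*ce[i],.204).round(4))
    # lever
    m=reg&(abs(P[...,2]-.160)<.006)&(P[...,0]<.485)
    q=P[m]; 
    if len(q): print("lever",len(q),np.median(q,0),q.min(0),q.max(0))
    for nm,lo,hi,y0,y1 in(("front",.04,.14,-.1,.12),):
        q=P[reg&(P[...,2]>lo)&(P[...,2]<hi)]
        rr=cv2.minAreaRect((q[:,:2]*1000).astype(np.float32)); print("body",len(q),rr)
    f=P[reg&(P[...,2]>.03)&(P[...,2]<.12)&(P[...,0]<.52)&(P[...,1]>-.055)&(P[...,1]<.075)]
    if len(f)>50: print("front fit",np.polyfit(f[:,1],f[:,0],1))
    f=P[reg&(P[...,2]>.03)&(P[...,2]<.14)&(P[...,1]<-.04)&(P[...,0]>.52)&(P[...,0]<.68)]
    if len(f)>50: print("right fit",np.polyfit(f[:,0],f[:,1],1))
    for nm,mm in(("jar",ok&(P[...,1]>.1)&(P[...,1]<.25)&(P[...,2]>.03)&(P[...,2]<.12)&(P[...,0]>.4)&(P[...,0]<.7)),("mug",ok&(P[...,1]<-.09)&(P[...,1]>-.25)&(P[...,2]>.03)&(P[...,2]<.12)&(P[...,0]>.4)&(P[...,0]<.7))):
        q=P[mm]
        if len(q): print(nm,len(q),q.min(0),q.max(0))
```

```text
scene top ((607.5407104492188, 10.326988220214844), (253.33924865722656, 158.4768829345703), 1.1170039176940918)
tab 43 [0.51026037 0.01594601 0.20225565] [0.49904578 0.01105533 0.19748261] [0.52252893 0.02255975 0.20600727] 318.5813953488372 204.67441860465115
blob [297, 193, 18, 6, 36] [305.7 195.3] [0.5485 0.0731 0.185 ] [0.5241 0.0595 0.204 ]
blob [316, 199, 1, 1, 1] [316. 199.] [0.5492 0.044  0.185 ] [0.5248 0.0313 0.204 ]
blob [314, 201, 22, 11, 104] [321.2 205.3] [0.5332 0.0204 0.185 ] [0.5092 0.0086 0.204 ]
blob [287, 202, 5, 5, 5] [289. 204.] [0.4938 0.0872 0.185 ] [0.4711 0.0731 0.204 ]
blob [338, 207, 1, 1, 1] [338. 207.] [ 0.55   -0.0161  0.185 ] [ 0.5255 -0.0268  0.204 ]
blob [304, 210, 2, 2, 3] [304.7 210.3] [0.4931 0.0427 0.185 ] [0.4705 0.0301 0.204 ]
blob [346, 210, 15, 10, 43] [354.3 213.6] [ 0.5483 -0.0599  0.185 ] [ 0.5238 -0.0692  0.204 ]
blob [308, 212, 2, 1, 2] [308.5 212. ] [0.4926 0.0319 0.185 ] [0.47   0.0196 0.204 ]
blob [313, 214, 2, 2, 4] [313.5 214.5] [0.4908 0.0173 0.185 ] [0.4682 0.0055 0.204 ]
blob [317, 215, 3, 2, 5] [318.2 215.4] [0.494  0.0065 0.18
[... 1813 characters left out ...]
4 ]
blob [252, 235, 1, 1, 1] [252. 235.] [ 0.4833 -0.0327  0.185 ] [ 0.4862 -0.0587  0.204 ]
blob [279, 239, 6, 14, 48] [281.6 245.8] [ 0.5556 -0.0684  0.185 ] [ 0.556  -0.0932  0.204 ]
blob [251, 240, 1, 5, 5] [251. 242.] [ 0.484  -0.0604  0.185 ] [ 0.4868 -0.0854  0.204 ]
lever 97 [0.46119963 0.00344195 0.1588097 ] [ 0.45032722 -0.06820829  0.15400684] [0.48469547 0.02918657 0.16470053]
body 3254 ((605.1270141601562, -79.77584838867188), (67.58917236328125, 263.5118103027344), 84.48625183105469)
right fit [ 0.04385851 -0.10032484]
jar 14 [0.56249239 0.209866   0.10021253] [0.58340417 0.22240602 0.10649474]
mug 1399 [ 0.54204291 -0.21468658  0.03000086] [ 0.61901208 -0.10549281  0.10265759]
```

Call:
{"method": "step_arm", "body": {
  "targets": [
    [[0,0,0,-0.5,-0.85],[0,0,0,-0.5,-0.85],[0,0,0,-0.5,-0.85],[0,0,0,-0.5,-0.85],[0,0,0,0,0],[0,0,0,0,0]]
  ],
  "squeeze": 20
}}

```text
time: 0.85
eef_pos: [0.1885, 0.6487, 0.3128]
tcp_rot: [-0.006, 1.0, 0.001, 0.001]
contact_force: [0.3, 0.5, -0.7]
opening: 0.145
```

Call:
{"method": "step_arm", "body": {
  "targets": [
    [[0,-0.4,-0.84,0,0],[0,-0.4,-0.84,0,0],[0,-0.4,-0.84,0,0],[0,-0.4,-0.84,0,0],[0,-0.4,-0.84,0,0],[0,-0.4,-0.84,0,0],[0,-0.4,-0.84,0,0],[0,-0.4,-0.84,0,0],[0,-0.4,-0.84,0,0],[0,-0.4,-0.84,0,0]]
  ]
}}

```text
time: 1.68
eef_pos: [0.3526, 0.3124, 0.3089]
tcp_rot: [-0.006, 1.0, -0.001, -0.001]
contact_force: [0.3, 0.1, 0.7]
opening: -0.001
```

Call:
{"method": "step_arm", "body": {
  "targets": [
    [[0,-0.4,-0.84,0,0],[0,-0.4,-0.84,0,0],[0,-0.4,-0.84,0,0],[0,-0.4,-0.84,0,0],[0,-0.4,-0.84,0,0],[0,-0.4,-0.84,0,0],[0,-0.4,-0.84,0,0],[0,0,0,0,0],[0,0,0,0,0],[0,0,0,0,0]]
  ]
}}

```text
time: 2.52
eef_pos: [0.4675, 0.0811, 0.3096]
tcp_rot: [-0.006, 1.0, 0.0, -0.002]
contact_force: [-0.1, 0.1, -0.0]
opening: 0.002
```

Call:
{"method": "step_arm", "body": {
  "targets": [
    [[0,-0.29,-0.66,0.25,0],[0,-0.29,-0.66,0.25,0],[0,-0.29,-0.66,0.25,0],[0,-0.29,-0.66,0.25,0],[0,0,0,0,0],[0,0,0,0,0],[0,0,0,0,0]]
  ]
}}

```text
time: 3.1
eef_pos: [0.5157, -0.0225, 0.2711]
tcp_rot: [-0.008, 1.0, 0.0, -0.0]
contact_force: [0.5, -0.6, 0.1]
opening: -0.001
```

Run:
```python
from h import *
print(get_state()["contact_force"],get_state()["eef_pos"])
b=cam("side"); crop(b,200,130,360,250,5,"d2.png"); a=cam("scene"); crop(a,260,130,420,250,5,"s2.png"); w=cam("wrist"); cv2.imwrite("pics/w2.png",w["pixels"][:,:,::-1])
```

```text
[ 0.45393544 -0.56237248  0.06020332] [ 0.51566869 -0.02250953  0.27110558]
```

View pics/d2.png

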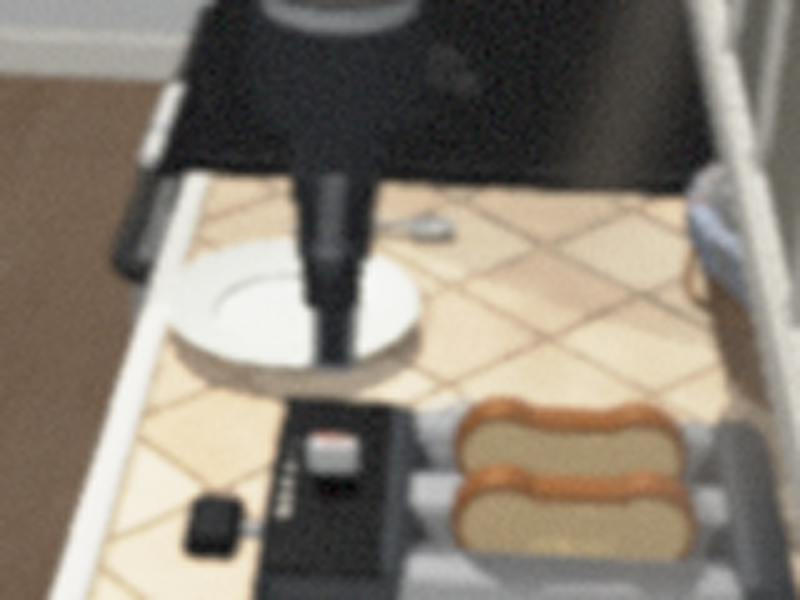

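View pics/s2.png

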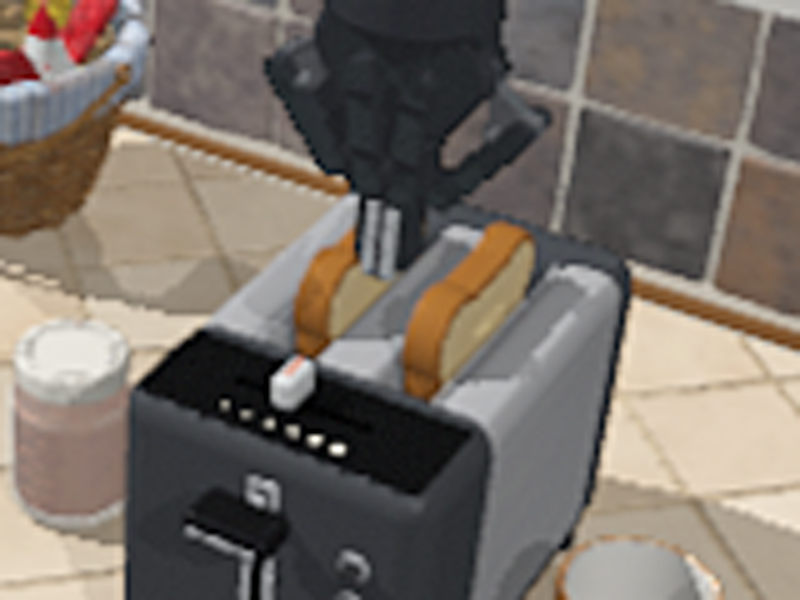

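View pics/w2.png

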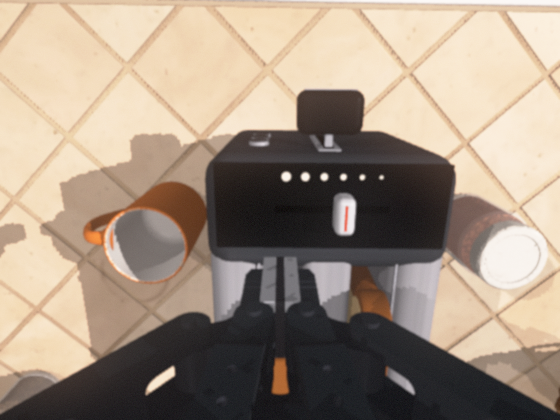

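The wrist view shows the six dots at row 177, from (286) large to (381) small. The tab is at (344,215) with its orange line at 347, and the lever is at (330,112). I'll locate these by casting rays.

```bash
cat >> h.py <<'E'
def look(c,show=True):
    g=c["pixels"].astype(int)
    bright=(g.min(-1)>120)
    bright[:165]=0; bright[245:]=0; bright[:,:215]=0; bright[:,445:]=0
    k,l,st,ce=cv2.connectedComponentsWithStats(bright.astype(np.uint8))
    for i in range(1,k): print(st[i].tolist(),ce[i].round(1),"deck",onplane(c,*ce[i],.185).round(4)[:2],"tabtop",onplane(c,*ce[i],.204).round(4)[:2])
    o=(g[...,0]-g[...,1]>60)&(g[...,0]>120); o[:165]=0;o[245:]=0;o[:,:230]=0;o[:,440:]=0
    v,u=np.nonzero(o)
    if len(u): print("orange",len(u),u.mean(),v.mean(),onplane(c,u.mean(),v.mean(),.204).round(4))
E
python3 - <<'E'
from h import *
c=cam("wrist"); look(c)
P=cloud(c)
m=(abs(P[...,2]-.160)<.004)&(P[...,0]<.476); q=P[m]; print("lever",len(q),q.min(0),q.max(0))
m=(abs(P[...,2]-.185)<.004)&(P[...,0]>.475)&(P[...,0]<.57); q=P[m]; print("deck",len(q),q.min(0),q.max(0)); print(cv2.minAreaRect((q[:,:2]*1000).astype(np.float32)))
m=(P[...,2]>.199)&(P[...,2]<.21)&(P[...,0]<.54)&(P[...,0]>.49); q=P[m]; print("tab",len(q),q.min(0),q.max(0),np.median(q,0))
m=(P[...,2]>.26)&(P[...,2]<.285)&(P[...,0]>.48); q=P[m]; 
if len(q): print("finger",len(q),q.min(0),q.max(0))
E
```

```text
[281, 171, 11, 11, 83] [285.9 175.9] deck [ 0.4916 -0.0191] tabtop [ 0.4872 -0.0195]
[301, 172, 9, 9, 66] [305.1 176.2] deck [ 0.4916 -0.007 ] tabtop [ 0.4872 -0.0084]
[321, 173, 8, 8, 51] [324.2 176.3] deck [0.4915 0.005 ] tabtop [0.4871 0.0026]
[340, 174, 7, 6, 35] [343.2 176.6] deck [0.4915 0.017 ] tabtop [0.4871 0.0136]
[360, 174, 5, 6, 23] [362.1 176.8] deck [0.4914 0.0289] tabtop [0.4871 0.0245]
[380, 175, 4, 5, 15] [381.5 176.9] deck [0.4913 0.0411] tabtop [0.487  0.0357]
[335, 194, 22, 41, 740] [345.1 214.2] deck [0.5165 0.0199] tabtop [0.5101 0.0163]
orange 63 346.031746031746 218.015873015873 [0.5124 0.017  0.204 ]
lever 2585 [ 0.43960629 -0.01150807  0.15600819] [0.4684761  0.03255914 0.16136303]
deck 22799 [ 0.48263352 -0.0671573   0.18100004] [0.56999549 0.08872767 0.18744577]
((526.6011962890625, 10.890151977539062), (87.3179931640625, 155.8568115234375), 0.24113601446151733)
tab 696 [0.50083798 0.01075737 0.19900594] [0.52523523 0.02291242 0.20518705] [0.51183011 0.01631142 0.20240587]
finger 653 [ 0.50399537 -0.03629058  0.27422232] [ 0.50965651 -0.00925319  0.28499733]
```

Call:
{"method": "step_arm", "body": {
  "targets": [
    [[0,0.07,0,0.3,0.18],[0,0,0,0.3,0],[0,0,0,0.3,0],[0,0,0,0.3,0],[0,0,0,0.3,0],[0,0,0,0.3,0],[0,0,0,0.08,0],[0,0,0,0.08,0],[0,0,0,0,0],[0,0,0,0,0]]
  ]
}}

```text
time: 4.13
eef_pos: [0.5137, -0.0243, 0.1933]
tcp_rot: [0.001, 1.0, -0.0, 0.0]
contact_force: [-0.2, -1.1, -0.4]
opening: 0.001
```

Call:
{"method": "step_arm", "body": {
  "targets": [
    [[0,0,0.1,0,0],[0,0,0.1,0,0],[0,0,0.1,0,0],[0,0,0.1,0,0],[0,0,0,0,0]]
  ]
}}

```text
time: 4.55
eef_pos: [0.5134, -0.0073, 0.1932]
tcp_rot: [0.0, 1.0, 0.0, 0.0]
contact_force: [0.5, 0.9, -0.0]
opening: -0.002
```

Call:
{"method": "step_arm", "body": {
  "targets": [
    [[0,0,0.05,0,0],[0,0,0.05,0,0],[0,0,0.05,0,0],[0,0,0.05,0,0]]
  ]
}}

```text
time: 4.88
eef_pos: [0.5134, -0.0007, 0.193]
tcp_rot: [0.001, 1.0, -0.001, 0.0]
contact_force: [-0.5, -3.9, -0.9]
opening: -0.002
```

Call:
{"method": "step_arm", "body": {
  "targets": [
    [[0,0,0.05,0,0],[0,0,0.05,0,0]]
  ]
}}

```text
time: 5.05
eef_pos: [0.5134, 0.0039, 0.1929]
tcp_rot: [0.001, 1.0, -0.0, -0.0]
contact_force: [0.3, -1.3, 0.2]
opening: -0.001
```

Call:
{"method": "step_arm", "body": {
  "targets": [
    [[0,0,0.05,0,0],[0,0,0.05,0,0]]
  ]
}}

```text
time: 5.22
eef_pos: [0.5133, 0.0084, 0.1929]
tcp_rot: [0.001, 1.0, 0.0, -0.0]
contact_force: [-0.4, -0.0, 0.9]
opening: 0.002
```

Call:
{"method": "step_arm", "body": {
  "targets": [
    [[0,0,0.05,0,0],[0,0,0.05,0,0]]
  ]
}}

```text
time: 5.38
eef_pos: [0.5134, 0.0115, 0.1929]
tcp_rot: [0.001, 1.0, -0.001, -0.0]
contact_force: [0.1, -3.4, 1.2]
opening: 0.0
```

Call:
{"method": "step_arm", "body": {
  "targets": [
    [[0,0,0.05,0,0],[0,0,0.05,0,0]]
  ]
}}

```text
time: 5.55
eef_pos: [0.5133, 0.0161, 0.1929]
tcp_rot: [0.001, 1.0, 0.0, -0.0]
contact_force: [0.5, -0.9, -0.6]
opening: -0.001
```

Call:
{"method": "step_arm", "body": {
  "targets": [
    [[0,0,0.05,0,0],[0,0,0.025,0,0],[0,0,0,0,0]]
  ]
}}

```text
time: 5.8
eef_pos: [0.5134, 0.0194, 0.1929]
tcp_rot: [0.001, 1.0, 0.0, 0.0]
contact_force: [-0.5, -0.0, 0.6]
opening: 0.003
```

Call:
{"method": "step_arm", "body": {
  "targets": [
    [[0,0,0.025,0,0],[0,0,0,0,0]]
  ]
}}

```text
time: 5.97
eef_pos: [0.5134, 0.0201, 0.1929]
tcp_rot: [0.001, 1.0, 0.0, 0.0]
contact_force: [-0.5, 0.4, 0.2]
opening: -0.001
```

Call:
{"method": "step_arm", "body": {
  "targets": [
    [[0,0,0.025,0,0],[0,0,0,0,0]]
  ]
}}

```text
time: 6.13
eef_pos: [0.5134, 0.021, 0.1929]
tcp_rot: [0.001, 1.0, 0.0, -0.0]
contact_force: [0.3, 0.1, -0.2]
opening: 0.002
```

Call:
{"method": "step_arm", "body": {
  "targets": [
    [[0,0,0.025,0,0],[0,0,0,0,0]]
  ]
}}

```text
time: 6.3
eef_pos: [0.5134, 0.0218, 0.1929]
tcp_rot: [0.001, 1.0, -0.0, -0.0]
contact_force: [0.0, -0.5, -0.6]
opening: -0.002
```

Call:
{"method": "step_arm", "body": {
  "targets": [
    [[0,0,0.015,0,0],[0,0,0,0,0]]
  ]
}}

```text
time: 6.47
eef_pos: [0.5134, 0.022, 0.193]
tcp_rot: [0.001, 1.0, -0.001, 0.0]
contact_force: [-0.2, -1.8, -0.6]
opening: -0.002
```

Call:
{"method": "step_arm", "body": {
  "targets": [
    [[0,0,0.015,0,0],[0,0,0,0,0]]
  ]
}}

```text
time: 6.63
eef_pos: [0.5134, 0.0222, 0.1929]
tcp_rot: [0.001, 1.0, -0.001, -0.0]
contact_force: [-0.2, -5.0, -0.5]
opening: 0.001
```

Run:
```python
from h import *
print(get_state()["contact_force"],get_state()["eef_pos"])
c=cam("wrist"); cv2.imwrite("pics/w3.png",c["pixels"][:,:,::-1])
```

```text
[-0.18700413 -4.96965745 -0.47455513] [0.5133993  0.02216025 0.19291447]
```

View pics/w3.png

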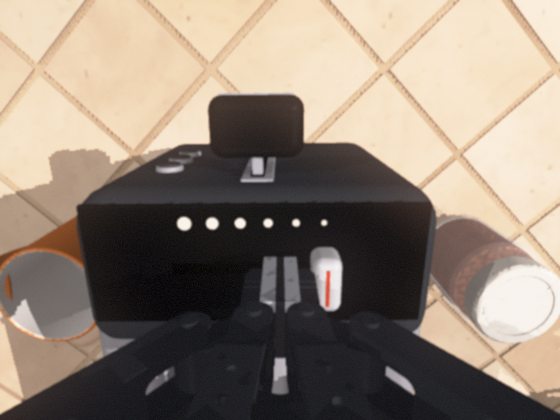

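The tab at (327,275) now sits beside the smallest dot at (323,223). The force rose to 5 N without further motion, so it's at the light stop. Next I go over to the left side.

Call:
{"method": "step_arm", "body": {
  "targets": [
    [[0,0,-0.12,0,0],[0,0,0,-0.4,0],[0,0,0,-0.4,0],[0,0,0,-0.2,0],[0,0,0.5,0,0],[0,0,0.5,0,0],[0,0,0.45,0,0],[0,0,0,0,0],[0,0,0,0,0]]
  ]
}}

```text
time: 7.43
eef_pos: [0.5133, 0.077, 0.2328]
tcp_rot: [-0.0, 1.0, 0.0, -0.0]
contact_force: [0.1, 0.2, -0.3]
opening: -0.002
```

Run:
```python
from h import *
print(get_state()["contact_force"],get_state()["eef_pos"])
c=cam("wrist"); cv2.imwrite("pics/w4.png",c["pixels"][:,:,::-1])
g=c["pixels"].astype(int)
k,l,st,ce=cv2.connectedComponentsWithStats((g.min(-1)>120).astype(np.uint8))
for i in range(1,k):
    p=onplane(c,*ce[i],.185)
    if .48<p[0]<.53 and abs(p[1]-.01)<.06: print(st[i].tolist(),ce[i].round(1),p.round(4)[:2],onplane(c,*ce[i],.204).round(4)[:2])
P=cloud(c); m=(P[...,2]>.2)&(P[...,2]<.208)&(P[...,0]<.53)&(P[...,0]>.495)&(P[...,1]<.055); q=P[m]; print("tab",len(q),q.min(0),q.max(0),np.median(q,0))
```

```text
[ 0.1385814   0.17825912 -0.34206937] [0.51330882 0.07702734 0.23281361]
[93, 192, 12, 12, 112] [ 98.8 197.4] [ 0.4915 -0.019 ] [ 0.486  -0.0094]
[117, 193, 10, 10, 86] [121.6 197.4] [ 0.4915 -0.0069] [0.486  0.0015]
[140, 193, 9, 9, 67] [144. 197.] [0.4913 0.005 ] [0.4858 0.0122]
[163, 194, 8, 7, 47] [166.7 197. ] [0.4913 0.0171] [0.4858 0.0231]
[186, 194, 7, 7, 34] [189.2 196.9] [0.4913 0.029 ] [0.4858 0.0338]
[210, 195, 5, 5, 21] [211.9 196.8] [0.4912 0.041 ] [0.4857 0.0447]
[197, 218, 28, 48, 1024] [210.8 240.1] [0.516  0.0391] [0.5081 0.0429]
tab 913 [0.50081799 0.03525842 0.20000627] [0.52382682 0.04700969 0.20531243] [0.5115332  0.041633   0.20252729]
```

View pics/w4.png

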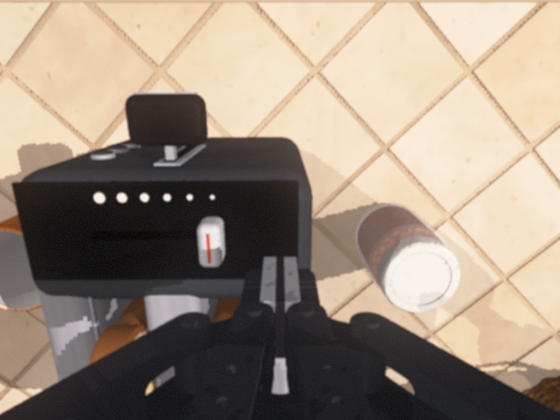

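The tab is at y=0.041, at the stop, and the dots haven't moved. Now I lower and push to the right.

Call:
{"method": "step_arm", "body": {
  "targets": [
    [[0,0,0,0.3,0],[0,0,0,0.3,0],[0,0,0,0.2,0],[0,0,0,0.2,0],[0,0,0,0,0],[0,0,-0.1,0,0],[0,0,-0.1,0,0],[0,0,-0.1,0,0],[0,0,0,0,0]]
  ]
}}

```text
time: 8.23
eef_pos: [0.514, 0.0634, 0.1937]
tcp_rot: [0.001, 1.0, -0.0, 0.001]
contact_force: [0.1, -0.5, -0.4]
opening: -0.001
```

Call:
{"method": "step_arm", "body": {
  "targets": [
    [[0,0,-0.05,0,0],[0,0,-0.05,0,0],[0,0,0,0,0]]
  ]
}}

```text
time: 8.48
eef_pos: [0.5137, 0.0601, 0.1933]
tcp_rot: [0.001, 1.0, 0.0, 0.0]
contact_force: [-0.2, 0.4, 0.4]
opening: -0.003
```

Call:
{"method": "step_arm", "body": {
  "targets": [
    [[0,0,-0.05,0,0],[0,0,0,0,0]]
  ]
}}

```text
time: 8.65
eef_pos: [0.5137, 0.0586, 0.1933]
tcp_rot: [0.001, 1.0, 0.001, 0.0]
contact_force: [-0.4, 1.9, 0.6]
opening: -0.001
```

Call:
{"method": "step_arm", "body": {
  "targets": [
    [[0,0,-0.05,0,0],[0,0,0,0,0]]
  ]
}}

```text
time: 8.82
eef_pos: [0.5137, 0.056, 0.1932]
tcp_rot: [0.001, 1.0, -0.0, 0.0]
contact_force: [0.1, 0.7, 1.8]
opening: 0.0
```

Call:
{"method": "step_arm", "body": {
  "targets": [
    [[0,0,-0.05,0,0],[0,0,0,0,0]]
  ]
}}

```text
time: 8.98
eef_pos: [0.5133, 0.0536, 0.1928]
tcp_rot: [0.001, 1.0, -0.001, -0.0]
contact_force: [-0.0, -0.6, -0.2]
opening: 0.005
```

Call:
{"method": "step_arm", "body": {
  "targets": [
    [[0,0,-0.05,0,0],[0,0,0,0,0]]
  ]
}}

```text
time: 9.15
eef_pos: [0.5132, 0.0517, 0.1925]
tcp_rot: [0.001, 1.0, -0.0, -0.0]
contact_force: [-0.5, 0.1, -0.6]
opening: 0.002
```

Call:
{"method": "step_arm", "body": {
  "targets": [
    [[0,0,-0.05,0,0],[0,0,-0.05,0,0],[0,0,0,0,0]]
  ]
}}

```text
time: 9.4
eef_pos: [0.5132, 0.0482, 0.1927]
tcp_rot: [0.001, 1.0, 0.0, -0.0]
contact_force: [0.1, 1.2, 0.2]
opening: 0.004
```

Call:
{"method": "step_arm", "body": {
  "targets": [
    [[0,0,-0.05,0,0],[0,0,0,0,0]]
  ]
}}

```text
time: 9.57
eef_pos: [0.5133, 0.0465, 0.1927]
tcp_rot: [0.001, 1.0, 0.001, -0.0]
contact_force: [0.8, 2.2, -1.1]
opening: 0.002
```

Call:
{"method": "step_arm", "body": {
  "targets": [
    [[0,0,-0.05,0,0],[0,0,0,0,0]]
  ]
}}

```text
time: 9.73
eef_pos: [0.5134, 0.0439, 0.1929]
tcp_rot: [0.001, 1.0, -0.0, -0.0]
contact_force: [-0.9, -0.2, -0.4]
opening: 0.002
```

Call:
{"method": "step_arm", "body": {
  "targets": [
    [[0,0,-0.05,0,0],[0,0,0,0,0]]
  ]
}}

```text
time: 9.9
eef_pos: [0.5135, 0.0416, 0.1931]
tcp_rot: [0.001, 1.0, -0.001, 0.0]
contact_force: [-0.1, 1.2, -0.5]
opening: -0.001
```

Call:
{"method": "step_arm", "body": {
  "targets": [
    [[0,0,-0.05,0,0],[0,0,0,0,0]]
  ]
}}

```text
time: 10.07
eef_pos: [0.5136, 0.0397, 0.1931]
tcp_rot: [0.001, 1.0, -0.0, 0.0]
contact_force: [-0.1, 0.1, 0.2]
opening: -0.0
```

```bash
cat >> h.py <<'E'
def tabw(c):
    P=cloud(c); m=(P[...,2]>.2)&(P[...,2]<.208)&(P[...,0]<.53)&(P[...,0]>.495)
    g=c["pixels"].astype(int); m&=(g[...,0]>150); q=P[m]; return len(q),q.min(0),q.max(0),np.median(q,0)
E
python3 - <<'E'
from h import *
c=cam("wrist"); cv2.imwrite("pics/w5.png",c["pixels"][:,:,::-1]); print(tabw(c))
E
```

```text
(1015, array([0.50052489, 0.0120106 , 0.20002078]), array([0.52240219, 0.02306642, 0.20478975]), array([0.5095483 , 0.01682863, 0.20277336]))
```

View pics/w5.png

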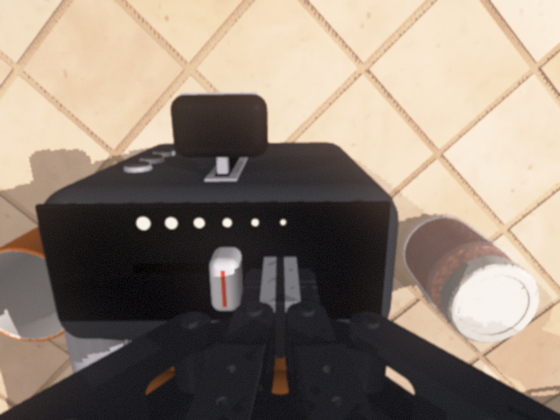

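The tab at (225,278) is in line with the third dot, so it's at the second click. One more to go.

Call:
{"method": "step_arm", "body": {
  "targets": [
    [[0,0,-0.05,0,0],[0,0,-0.05,0,0],[0,0,0,0,0]]
  ]
}}

```text
time: 10.37
eef_pos: [0.5135, 0.0361, 0.1929]
tcp_rot: [0.001, 1.0, 0.0, 0.0]
contact_force: [0.2, 0.8, -0.2]
opening: -0.0
```

Call:
{"method": "step_arm", "body": {
  "targets": [
    [[0,0,-0.05,0,0],[0,0,0,0,0]]
  ]
}}

```text
time: 10.53
eef_pos: [0.5135, 0.0345, 0.193]
tcp_rot: [0.001, 1.0, 0.001, 0.0]
contact_force: [0.3, 1.8, -0.2]
opening: 0.002
```

Call:
{"method": "step_arm", "body": {
  "targets": [
    [[0,0,-0.04,0,0],[0,0,0,0,0]]
  ]
}}

```text
time: 10.7
eef_pos: [0.5135, 0.0324, 0.193]
tcp_rot: [0.001, 1.0, -0.0, 0.0]
contact_force: [0.8, 0.9, 0.0]
opening: -0.001
```

Call:
{"method": "step_arm", "body": {
  "targets": [
    [[0,0,-0.03,0,0],[0,0,0,0,0]]
  ]
}}

```text
time: 10.87
eef_pos: [0.5134, 0.0309, 0.1929]
tcp_rot: [0.001, 1.0, -0.001, -0.0]
contact_force: [-0.1, 0.3, -0.3]
opening: 0.001
```

Run:
```python
from h import *
c=cam("wrist"); print(tabw(c))
```

```text
(971, array([0.50058835, 0.00634983, 0.20002157]), array([0.52265214, 0.01684061, 0.20526683]), array([0.50963512, 0.01098482, 0.20278932]))
```

Call:
{"method": "step_arm", "body": {
  "targets": [
    [[0,0,-0.03,0,0],[0,0,0,0,0]]
  ]
}}

```text
time: 11.08
eef_pos: [0.5134, 0.0299, 0.1929]
tcp_rot: [0.001, 1.0, -0.0, -0.0]
contact_force: [0.8, -0.0, 0.2]
opening: -0.002
```

Call:
{"method": "step_arm", "body": {
  "targets": [
    [[0,0,-0.025,0,0],[0,0,0,0,0]]
  ]
}}

```text
time: 11.25
eef_pos: [0.5134, 0.029, 0.1929]
tcp_rot: [0.001, 1.0, -0.0, -0.0]
contact_force: [0.4, 0.0, 0.1]
opening: -0.0
```

Run:
```python
from h import *
c=cam("wrist"); print(tabw(c))
```

```text
(1023, array([ 5.00573190e-01, -3.92228376e-05,  2.00025112e-01]), array([0.52283827, 0.0108279 , 0.20465156]), array([0.50968883, 0.0047934 , 0.2027322 ]))
```

The tab snapped to y=0.005, which is the fourth dot and the third click. I'll back off, rise and go over the lever.

Call:
{"method": "step_arm", "body": {
  "targets": [
    [[0,0,0.25,0,0],[0,0,0,-0.4,0],[0,0,0,-0.5,0],[0,0,0,-0.5,0],[0,0.4,-0.2,0,0],[0,0.4,-0.2,0,0],[0,0.4,-0.2,0,0],[0,0.4,-0.1,0,0],[0,0,0,0,0],[0,0,0,0,0]]
  ]
}}

```text
time: 12.13
eef_pos: [0.4493, 0.0118, 0.2491]
tcp_rot: [0.001, 1.0, 0.0, 0.001]
contact_force: [0.6, 0.6, -0.4]
opening: -0.002
```

Run:
```python
from h import *
print(get_state()["contact_force"],get_state()["eef_pos"])
c=cam("wrist"); cv2.imwrite("pics/w6.png",c["pixels"][:,:,::-1]); 
P=cloud(c)
m=(abs(P[...,2]-.160)<.004)&(P[...,0]<.476)&(abs(P[...,1])<.1); q=P[m]; print("lever",len(q),q.min(0),q.max(0))
a=cam("scene"); crop(a,260,130,420,250,5,"s6.png"); b=cam("side"); crop(b,200,130,360,250,5,"d6.png")
```

```text
[ 0.58990572  0.58188318 -0.36603829] [0.44934841 0.01175956 0.24913126]
lever 2417 [ 0.43919884 -0.01155213  0.15600638] [0.46755378 0.03262043 0.16071948]
```

View pics/w6.png

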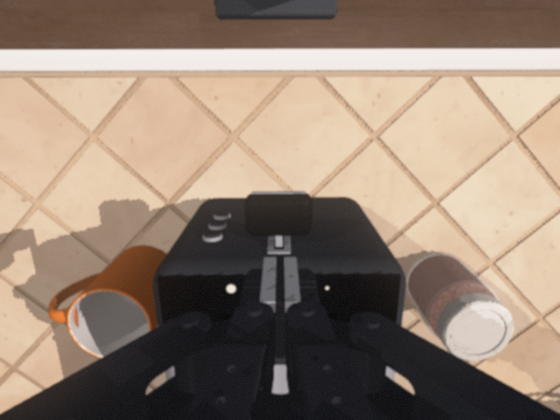

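View pics/s6.png

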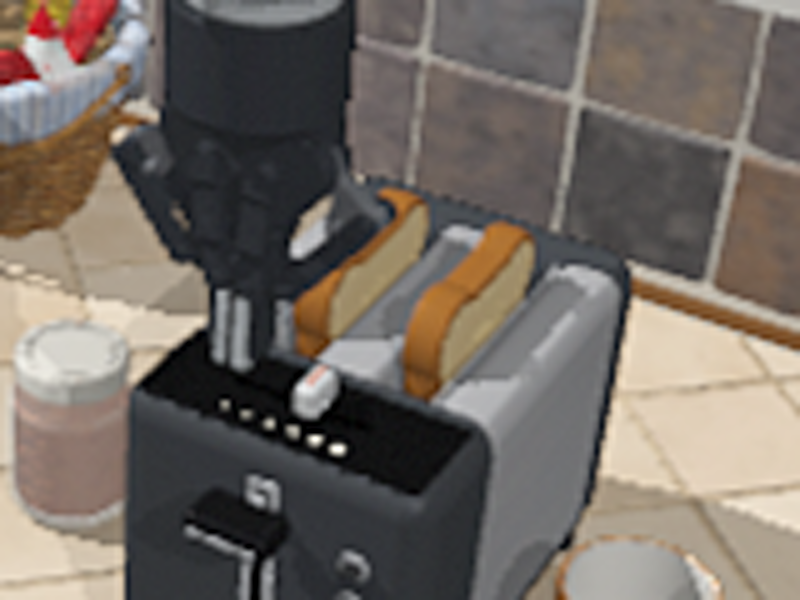

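View pics/d6.png

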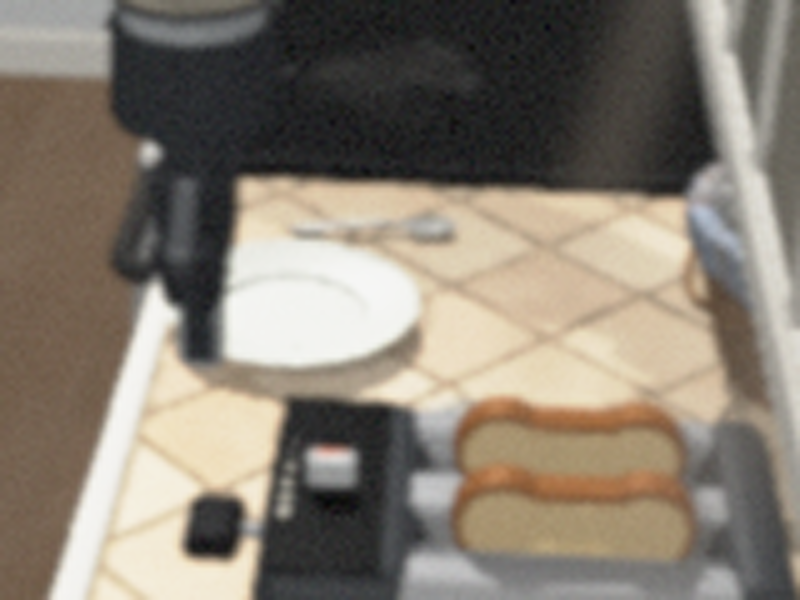

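Call:
{"method": "step_arm", "body": {
  "targets": [
    [[0,0.06,-0.03,0.33,0],[0,0,0,0.33,0],[0,0,0,0.33,0],[0,0,0,0.33,0],[0,0,0,0.33,0],[0,0,0,0.33,0],[0,0,0,0.1,0],[0,0,0,0,0]]
  ]
}}

```text
time: 12.95
eef_pos: [0.4465, 0.0105, 0.1643]
tcp_rot: [0.001, 1.0, 0.0, -0.002]
contact_force: [-0.5, 0.2, 0.5]
opening: 0.003
```

Call:
{"method": "step_arm", "body": {
  "targets": [
    [[0,0,0,0.1,0],[0,0,0,0.1,0],[0,0,0,0.1,0],[0,0,0,0.1,0],[0,0,0,0,0]]
  ]
}}

```text
time: 13.37
eef_pos: [0.4471, 0.0101, 0.1495]
tcp_rot: [0.001, 1.0, -0.0, 0.0]
contact_force: [0.1, 0.2, 1.0]
opening: 0.003
```

Call:
{"method": "step_arm", "body": {
  "targets": [
    [[0,0,0,0.1,0],[0,0,0,0.1,0],[0,0,0,0.1,0],[0,0,0,0,0]]
  ]
}}

```text
time: 13.7
eef_pos: [0.4466, 0.0102, 0.1368]
tcp_rot: [0.001, 1.0, 0.0, -0.0]
contact_force: [0.5, -0.5, 1.1]
opening: 0.001
```

Call:
{"method": "step_arm", "body": {
  "targets": [
    [[0,0,0,0.1,0],[0,0,0,0.05,0],[0,0,0,0,0]]
  ]
}}

```text
time: 13.95
eef_pos: [0.4467, 0.0102, 0.1311]
tcp_rot: [0.001, 1.0, 0.0, -0.0]
contact_force: [-0.1, 0.1, 1.0]
opening: -0.001
```

Call:
{"method": "step_arm", "body": {
  "targets": [
    [[0,0,0,0.05,0],[0,0,0,0.05,0],[0,0,0,0,0]]
  ]
}}

```text
time: 14.2
eef_pos: [0.4468, 0.0101, 0.1276]
tcp_rot: [0.001, 1.0, -0.0, -0.0]
contact_force: [-1.1, -0.5, 2.7]
opening: -0.006
```

Call:
{"method": "step_arm", "body": {
  "targets": [
    [[0,0,0,0.05,0],[0,0,0,0.05,0],[0,0,0,0,0]]
  ]
}}

```text
time: 14.45
eef_pos: [0.4468, 0.0102, 0.1231]
tcp_rot: [0.001, 1.0, -0.0, -0.0]
contact_force: [-0.0, 0.3, 0.1]
opening: 0.001
```

Call:
{"method": "step_arm", "body": {
  "targets": [
    [[0,0,0,0.05,0],[0,0,0,0.025,0],[0,0,0,0,0]]
  ]
}}

```text
time: 14.7
eef_pos: [0.4467, 0.0103, 0.1201]
tcp_rot: [0.001, 1.0, 0.0, -0.0]
contact_force: [-0.4, 0.9, 0.8]
opening: -0.005
```

Call:
{"method": "step_arm", "body": {
  "targets": [
    [[0,0,0,0.03,0],[0,0,0,0,0],[0,0,0,0,0]]
  ]
}}

```text
time: 14.95
eef_pos: [0.4469, 0.0102, 0.1193]
tcp_rot: [0.001, 1.0, 0.0, -0.0]
contact_force: [0.4, -0.1, -0.3]
opening: 0.004
```

Call:
{"method": "step_arm", "body": {
  "targets": [
    [[0,0,0,0.03,0],[0,0,0,0,0],[0,0,0,0,0]]
  ]
}}

```text
time: 15.2
eef_pos: [0.447, 0.0102, 0.1183]
tcp_rot: [0.001, 1.0, 0.0, 0.0]
contact_force: [-0.2, -0.0, -0.3]
opening: -0.0
```

Call:
{"method": "step_arm", "body": {
  "targets": [
    [[0,0,0,0.03,0],[0,0,0,0,0],[0,0,0,0,0]]
  ]
}}

```text
time: 15.45
eef_pos: [0.4471, 0.0102, 0.118]
tcp_rot: [0.001, 1.0, -0.0, -0.0]
contact_force: [-3.1, -0.3, 5.0]
opening: -0.002
```

Call:
{"method": "step_arm", "body": {
  "targets": [
    [[0,0,0,-0.3,0],[0,0,0,-0.5,0],[0,0,0,-0.5,0],[0,0,0,-0.5,0],[0,0,0,-0.8,0],[0,0,0,-0.8,0],[0,0,0.8,-0.5,0],[0,0,0.8,0,0],[0,0,0.8,0,0],[0,0,0,0,0]]
  ]
}}

```text
time: 16.28
eef_pos: [0.4468, 0.1101, 0.2738]
tcp_rot: [-0.001, 1.0, 0.001, 0.001]
contact_force: [-0.4, -0.3, -0.9]
opening: 0.001
```

Run:
```python
from h import *
print(get_state()["contact_force"],get_state()["eef_pos"])
c=cam("wrist"); cv2.imwrite("pics/w7.png",c["pixels"][:,:,::-1]); 
a=cam("scene"); crop(a,260,160,420,280,5,"s7.png"); b=cam("side"); crop(b,230,190,370,310,5,"d7.png")
for n,c in(("w",c),("s",a),("d",b)):
    P=cloud(c); m=(P[...,2]>.1)&(P[...,2]<.165)&(P[...,0]<.474)&(P[...,0]>.43)&(abs(P[...,1]-.01)<.03); q=P[m]
    if len(q): print(n,"lever",len(q),np.percentile(q[:,2],[5,50,95]),q.min(0),q.max(0))
    try: print(tabw(c))
    except Exception as e: print(e)
    g=c["pixels"].astype(int)
    k,l,st,ce=cv2.connectedComponentsWithStats((g.min(-1)>110).astype(np.uint8))
    for i in range(1,k):
        p=onplane(c,*ce[i],.185)
        if .485<p[0]<.5 and abs(p[1]-.01)<.05: print(p.round(4)[:2],end=" ")
```

```text
[-0.41918127 -0.26387855 -0.8569062 ] [0.44683642 0.11005011 0.27384536]
w lever 1948 [0.11096742 0.11671182 0.11832241] [ 0.43807505 -0.01273632  0.105166  ] [0.47399375 0.03375823 0.11987497]
(475, array([0.50068506, 0.00055527, 0.20000019]), array([0.52295033, 0.01112924, 0.20479123]), array([0.51123892, 0.00637626, 0.20250115]))
[ 0.4915 -0.0191] [ 0.4915 -0.0073] [0.4914 0.0049] [0.4912 0.0169] [0.4912 0.0289] [0.4911 0.0408] s lever 207 [0.10923443 0.11737865 0.12016396] [ 0.43778897 -0.01259212  0.10557433] [0.47313339 0.03279677 0.1220195 ]
(32, array([4.99639377e-01, 2.99528769e-05, 2.00013645e-01]), array([0.52244839, 0.01021344, 0.20564899]), array([0.50873109, 0.00501116, 0.20349612]))
[0.4947 0.0427] [0.4933 0.0309] [0.4925 0.0182] [0.4932 0.0057] [ 0.4926 -0.0057] [ 0.4926 -0.0175] d lever 156 [0.10771887 0.11627572 0.11887043] [ 0.43945185 -0.01307634  0.10385213] [0.4707427  0.029286   0.12059247]
(28, array([ 0.50259683, -0.00221306,  0.20037517]), array([0.52356653, 3.10249548, 0.20616117]), array([0.5136885, 0.0037167, 0.2024893]))
[0.4918 0.0038]
```

View pics/s7.png

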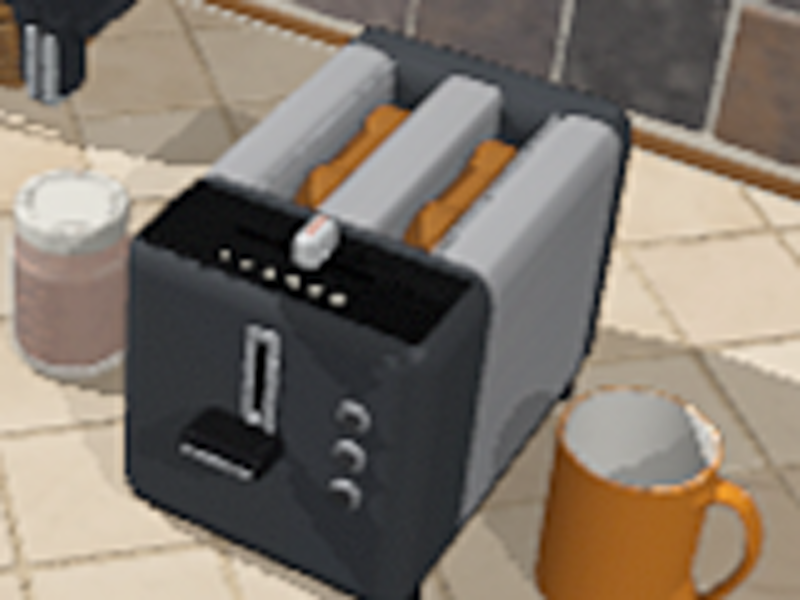

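View pics/d7.png

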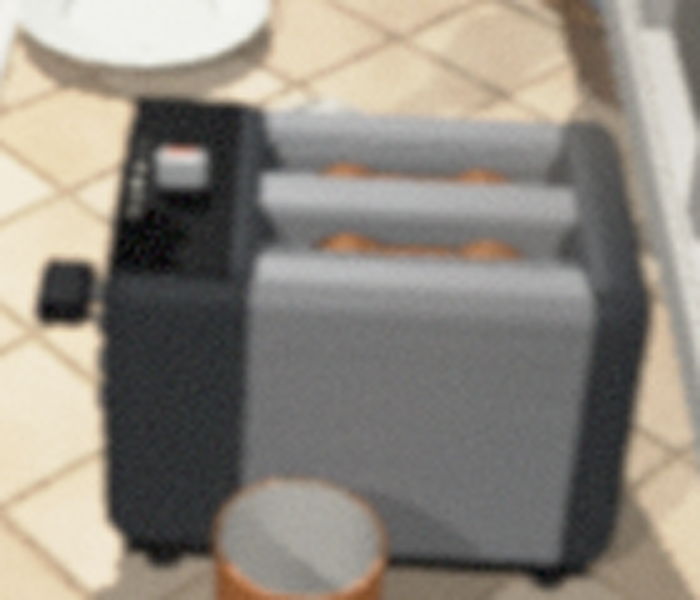

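The lever stays down with its top at about z=0.118, and the bread is lowered. The tab is at the fourth dot (y≈0.005), and the toaster and dots haven't moved. The arm is clear of everything, so I'm handing in.

```bash
python3 -c "
from plant import sign_off; print(sign_off())"
```

```text
the job is handed in; nothing more can be done
None
```

The toaster is set to medium and toasting, and I handed the job in at about 16 s of the 64 s allowed. I only pushed, with the gripper shut.

- **Browning tab:** I pushed it left to the light stop, where the force rose to about 5 N with no further movement. I then pushed it right through three clicks. The last camera check puts it at y ≈ 0.005 m, in line with the fourth dot, which is 0.036 m of travel.
- **Lever:** I pressed it down past the catch to the bottom, with about 5 N upward and 3 N sideways at the end. After I let go it stayed down, its top 0.117–0.118 m above the worktop, with the bread lowered.
- **Surroundings:** The dots on the deck are within about 0.5 mm of where they started in the wrist view, so the toaster did not move. The jar and mug look unmoved in the pictures, and the arm never went near the plate. The gripper was clear of everything at hand-in.

No check failed. The three cameras put the tab between y ≈ 0.004 and 0.006 m, which is within their calibration error and well under one click. One side-camera tab reading included a stray background point, so I went by its median value.

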